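# Lock the yoke's pivot pin with its spring clip

### The job

Take the steel R-clip out of its wooden block, push its straight leg down through the cross-hole near the free end of the pivot pin in the vise-held yoke, and press on gently until the bow springs over the pin and sits round it, no further. The pin may be pushed in more or less, so feel along it for the hole instead of forcing the leg; then let go of the clip and leave the plug, receiver cup and ceramic tube alone.

Things in the scene. Friction and masses are not known exactly. Their poses are not given: they have to be found in the camera images.
- clip: R-clip of 5 mm steel wire, about 65 g, upright with its leg in a hole of the block, leaning up to 0.04 rad. Origin: centre of the coil at its top, 28 mm across, 10 mm thick along y, flat faces (grip these). z up, away from the leg. The straight leg runs along -z at x = 0 to a chamfered tip (3 mm flat) 100 mm from the origin. The sprung bow is beside it in the xz plane on the +x side (see bow_mid).
- clip_bow (a joint): How far the bow is sprung away from the leg, rad; 0 relaxed (0.01 to 0.02 when home), about 0.08 when its throat passes over the pin. Springing over takes roughly 4 to 10 N, then the load falls away; pushed on after that, the upper pinch spreads the bow again.
- leg_tip (a point): Tip of the clip's straight leg, axes as the clip.
- bow_mid (a point): Point on the leg's centre line 36 mm from the coil centre: on the pin's axis when the clip is fully home. Bow wire centre, clip x, z in mm: upper pinch 6, -26; hollow for the pin 9.5, -36; throat 6, -46; flared end 15, -61. Its flare meets the pin with the leg tip about 45 mm below the pin's axis; home is 64 mm below.
- vise: Small green vise on a beech board 160 x 140 mm, top 40 mm above the desk; fixed. Origin under the board's centre. Screw along x (tommy bar at -x), jaws 60 mm wide along y, tops 100 mm above the desk. A steel yoke stands in the jaws, its cheeks (y within 17 mm) 153 mm high, a chrome lever on it to +x up to 157 mm. The pivot pin runs along y through the cheeks, free end to +y.
- stand: Dark wooden block 120 x 50 x 40 mm, fixed, origin under its centre. Two holes 30 mm deep, 6.2 mm wide, at x = +35 and -35 mm: the clip's leg stands in one, the brass plug in the other. The clip's axes are parallel to the block's.
- plug: Brass plug body, 16 mm diameter, 45 mm tall above the block, its 5 mm shank in the block's other hole; leave alone. Origin at the lower end of the shank.
- cup: Black receiver cup, 58 mm across, 24 mm high, origin under its centre; leave alone.
- tube: White ceramic resistor tube standing upright, 24 mm diameter, 60 mm high, origin under its centre; leave alone.
- pin_mark (a point): Point on the axis of the 16 mm pin just outside the yoke, 140 mm above the desk, 32 mm to +y of the vise's origin, fixed to the vise, axes as the vise. The pin may be pushed in more or less: the cross-hole's centre lies 4 to 28 mm from here to +y. The hole is vertical, 6.3 x 6.3 mm, right through, clear below. Friction holds the pin (20 N to slide it). It ends 15 mm past the hole.
Not all that is in view belongs to the job. Of the things that look like the vise, take the one that is farthest to the robot's left at the start.

How it is judged:
By the outcome, as a careful person would: the job done as asked, in the order asked, and still so for the second after the job is handed in, with the robot touching nothing.
It also fails if it takes over 72 s, if anything falls off the work surface, if the arm or the gripper's body presses on something with over 40 N, if the wrist force passes 120 N, or if a joint passes its speed limit or range.

### The arm

A 6-joint arm with a two-finger parallel gripper is mounted at the origin on the work surface. World frame = base frame: x ahead of the robot, y to its left, z up, the work surface at z = 0. Lengths are in m, angles in rad, forces in N, time in s.
With the tool pointing down it reaches from about 0.425 to 0.95 m from the base axis. Payload 3.5 kg.
Tool frame: the origin (TCP) lies on the centre line of the jaws, within the pads' length; the fingertips stand tip_extent ahead of it and the grasp point (between the pads) lies 2 mm behind it (tip_extent is the distance from the TCP to the fingertips, in m); z points along the fingers, y is the direction in which the jaws open and shut (so a half turn about z gives the same grasp; the last joint's range is limited). The gripper opens to 85 mm and grips with 20 to 120 N. Pads are 22 mm wide; open, the fingers measure 114 mm over their backs; the gripper's body (76 mm by 85 mm) begins 54 mm behind the grasp point. The pads swing forward as they close: fully open they stand 13 mm farther back than shut.
Start: joints at [1.065, 0.286, 1.577, -0, 1.279, -0.15], TCP at [0.235, 0.633, 0.248] pointing down, gripper open.
Joint ranges: [-2.77, 2.77], [-0.9, 2.22], [0.21, 2.48], [-1.53, 4.67], [0.24, 2.81], [-2.84, 2.84]. Speed limits (rad/s): [2.79, 2.79, 3.14, 3.14, 3.14, 3.14].

### API

Orientations are given as a unit quaternion [x, y, z, w].
In Python, from plant import * gives the robot as it stands.
- The arm moves only by the shell command python3 -m crank 'ROWS' [FORCE]. ROWS is JSON, a list of rows, each a list of 7 numbers: the gripper's target within -1 to 1 (shut at 1, half-way at 0, fully open at -1), then the shift along the tool's x, y, z in cm, then the turn, a rotation vector about the tool's x, y, z in degrees. In form: [[fingers, tx, ty, tz, wx, wy, wz], ...]. A call has 1 to 5 rows; each row shifts and turns the commanded pose from where the row before left it, along the tool's axes as they then stand; what a row does not reach is not made up. A row lasts 1/10 s, in which the tool goes at most 50 mm and 8.59 degrees, less where a joint would pass 70% of its speed; a pose out of reach is approached as far as the arm can. A call is refused whole if a number of a shift passes 5 or a number of a turn 8.59, either way. A call with a gripper value outside its range is refused whole. The fingers move at their own pace and stop on an object; FORCE is the grip in N (left out, the last holds). Time passes only in rows, so rows that do not move let the fingers close. It gives the time, the measured TCP pose, the force and the opening at its end, in the units of the state.
- get_state(): the state, without advancing time (a new reading comes with each control period).
- read_camera(name): name is "scene" or "top" or "wrist"; returns a dict with "color" (480x640x3 uint8, red, green, blue), "vfov" (degrees; the focal length in pixels is half the picture's height over the tangent of half this angle, whatever the lens; pixels are square), "cx", "cy" (the principal point, pixels), "cam_to_world" (4x4, takes a point from camera to world coordinates). Camera axes: x right, y up, looking along -z (the intrinsics and any distortion apply to the point x, -y, -z); pixel columns grow to the right and rows downward; lengths in m; the calibration is good to about 2 mm. A picture is of the moment at which its call begins. There is no depth.
- sign_off(): hands the job in, once; it reports no verdict.
Trained networks look in the newest picture that a camera, given by its name, has taken for a name from the list of things; names that differ only in an ending like _2 or _b are one class to them, and where a whole thing is asked for, a point or a joint stands for the part that bears it (a point fixed in the world has none). Each returns a list of dicts, best first, with "p" (0 to 1); they miss things now and then, are a little off and sometimes report something else, mostly with a low value. They report only what shows in the picture. A call takes as long as a camera call. They do not tell look-alikes from the thing itself.
- trace(thing, camera): "pixels" (480x640 bool, what is visible of it) and "location" ([column, row] in pixels, amid what is visible of it).
- place_of(thing, camera): "location" ([column, row] in pixels: a listed point, or the origin of a listed thing).
The state is a dict: "time": time; "qpos": joint angles; "dq": joint speeds; "joint_efforts": joint torques, N m; "eef_pos": TCP position; "tcp_rot": TCP orientation; "contact_force": force on the tool from outside, world axes, zero at the start; "wrist_torque": the same for the moment, N m; "opening": opening from 0.0 (shut) to 1.0 (fully open).
Only numpy, scipy, OpenCV 4.12 (cv2) and the standard library are available. Lean on these libraries where they do the work, as an engineer would, in place of code of your own. Each camera call takes 0.05 s, during which the arm holds its last target.

## Working session

There is one attempt and no reset: what is moved stays moved. The work goes in short steps, Python scripts to look and compute and a shell command to move; the robot and the scene stay as the last step left them, time stands still between calls to the robot, and variables do not carry over. Pictures are saved under pics/ and viewed, and the job is handed in when it is done.

```bash
ls; mkdir -p pics; cat > h.py <<'E'
from plant import *
import numpy as np, cv2
def save(name,cam):
    r=read_camera(cam); cv2.imwrite('pics/%s.png'%name, r['color'][:,:,::-1]); return r
def ray(r,px):
    f=240/np.tan(np.radians(r['vfov'])/2)
    d=np.array([(px[0]-r['cx'])/f,-(px[1]-r['cy'])/f,-1.0])
    T=np.array(r['cam_to_world']); return T[:3,3],T[:3,:3]@d
def atz(r,px,z):
    o,d=ray(r,px); return o+d*(z-o[2])/d[2]
def proj(r,P):
    f=240/np.tan(np.radians(r['vfov'])/2)
    T=np.array(r['cam_to_world']); c=T[:3,:3].T@(np.array(P)-T[:3,3])
    return np.array([r['cx']-f*c[0]/c[2], r['cy']+f*c[1]/c[2]])
def tri(*rp):
    A=np.zeros((3,3));b=np.zeros(3)
    for r,p in rp:
        o,d=ray(r,p); d=d/np.linalg.norm(d); M=np.eye(3)-np.outer(d,d); A+=M;b+=M@o
    X=np.linalg.solve(A,b)
    return X,[np.round(proj(r,X)-p,1) for r,p in rp]
E
python3 - <<'E'
from h import *
for c in ['scene','top','wrist']:
    r=save(c+'0',c); print(c,{k:v for k,v in r.items() if k!='color'})
    for n in ['clip','leg_tip','bow_mid','vise','stand','plug','cup','tube','pin_mark']:
        print(n,[(np.round(d['location'],1).tolist(),round(d['p'],2)) for d in place_of(n,c)])
print(get_state())
E
```

```text
pics
scene {'vfov': 48.85206868002385, 'cx': 306.49978451339007, 'cy': 241.68480054911862, 'cam_to_world': array([[-0.30719236, -0.55688077,  0.77169726,  1.33054725],
       [ 0.95143241, -0.16248317,  0.26148727,  0.21885428],
       [-0.02022942,  0.81454467,  0.579748  ,  0.73717698],
       [ 0.        ,  0.        ,  0.        ,  1.        ]])}
clip [([450.2, 275.5], 0.46)]
leg_tip [([438.3, 335.4], 0.5)]
bow_mid [([450.3, 286.5], 0.65)]
vise [([221.8, 216.7], 0.88), ([245.3, 281.8], 0.83)]
stand [([437.6, 329.7], 0.73)]
plug [([436.1, 335.4], 0.5), ([253.3, 230.6], 0.35)]
cup [([374.8, 263.4], 0.56)]
tube [([348.5, 367.2], 0.62)]
pin_mark [([251.3, 230.9], 0.63), ([225.5, 170.2], 0.62)]
top {'vfov': 57.82616262566098, 'cx': 326.7487475829357, 'cy': 238.1644221340503, 'cam_to_world': array([[ 0.01621803,  0.99657176, -0.08112773,  0.42407792],
       [-0.99953185,  0.01826437,  0.02454554, -0.04317809],
       [ 0.02594314,  0.08069167,  0.99640143,  1.01789254],
       [ 0.        ,  0.        ,  0.        ,  1.        ]])}
clip []
leg_tip []
bow_mid [([185.6, 227.7], 0.63)]
v
[... 735 characters left out ...]
]
tube []
pin_mark []
{'time': 1.5, 'qpos': array([ 1.06500291e+00,  2.86306028e-01,  1.57669169e+00,  1.18106186e-05,
        1.27857348e+00, -1.49968768e-01]), 'dq': array([ 0.00045305, -0.00050567, -0.00037997,  0.00057619,  0.00021562,
       -0.000604  ]), 'joint_efforts': array([-2.67583446e-04, -4.05954373e+01, -2.92926139e+01, -1.43506381e-04,
        5.80929136e-04, -3.38775088e-06]), 'eef_pos': array([0.23509344, 0.63273281, 0.24832535]), 'tcp_rot': array([ 1.76976914e-01,  9.84215003e-01,  1.19791446e-05, -1.89837298e-06]), 'contact_force': array([-0.39190902, -0.38425383, -0.14503766]), 'wrist_torque': array([-0.02037717,  0.02423195,  0.01124917]), 'opening': 1.0025701087697572}
```

View pics/scene0.png

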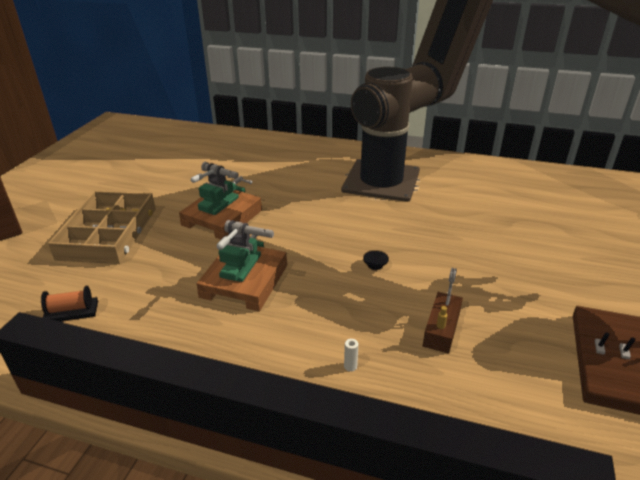

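View pics/top0.png

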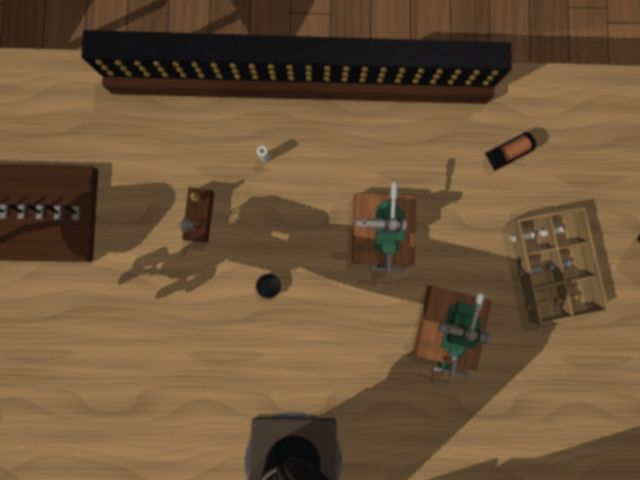

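View pics/wrist0.png

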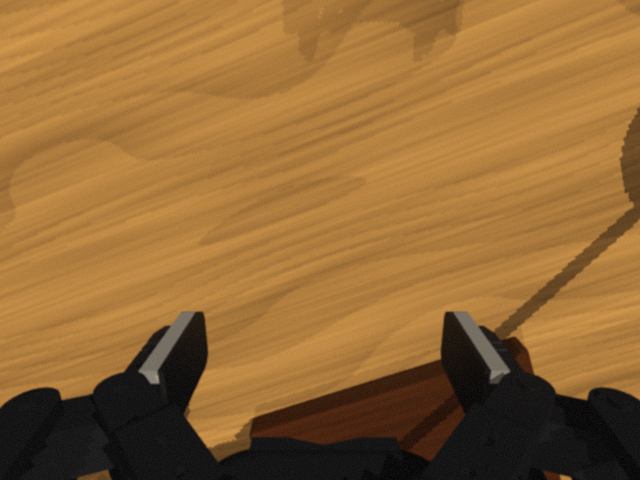

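```bash
python3 - <<'E'
from h import *
s=read_camera('scene');t=read_camera('top')
for n,a,b in [('viseA',(245.3,281.8),(383.1,231.7)),('viseB',(221.8,216.7),(448.4,322.9)),('pmA',(251.3,230.9),(376.8,220.1)),('pmB',(225.5,170.2),(451.3,328.6)),('bow',(450.3,286.5),(185.6,227.7)),('plug',(436.1,335.4),(200.4,199.2)),('cup',(374.8,263.4),(270.9,287.5)),('tube',(348.5,367.2),(264.1,159.3))]:
    print(n,*tri((s,a),(t,b)))
for (c,r,cx,cy) in [('scene',s,250,230),('scene',s,445,310),('top',t,385,230),('top',t,197,215)]:
    im=r['color'][cy-50:cy+50,cx-60:cx+60,::-1]
    cv2.imwrite(f'pics/c_{c}_{cx}.png',cv2.resize(im,None,fx=6,fy=6,interpolation=cv2.INTER_CUBIC))
E
cd pics; python3 -c "
import cv2,numpy as np
f=['c_scene_250','c_scene_445','c_top_385','c_top_197']
i=[cv2.resize(cv2.imread(x+'.png'),(400,300)) for x in f]
cv2.imwrite('m1.png',np.vstack([np.hstack(i[:2]),np.hstack(i[2:])]))"
```

```text
viseA [ 0.52468214 -0.20035039 -0.00546547] [array([-0.8, -0.1]), array([-0.7,  0.2])]
viseB [ 0.31484323 -0.35297189  0.00740921] [array([0.1, 0. ]), array([ 0.1, -0. ])]
pmA [ 0.53431841 -0.16661     0.14240181] [array([0.3, 0. ]), array([ 0.3, -0.1])]
pmB [ 0.32004987 -0.31929714  0.14778553] [array([1.6, 0.3]), array([ 1.9, -0.6])]
bow [0.51804493 0.23372831 0.08088253] [array([ 2.1, -0.3]), array([ 1.9, -0.3])]
plug [0.59095718 0.22240095 0.017778  ] [array([ 1.7, -0.2]), array([ 1.3, -0.2])]
cup [0.38946603 0.06043251 0.00187301] [array([-0.5,  0. ]), array([-0.5,  0.1])]
tube [ 0.69425781  0.08107297 -0.00428636] [array([ 1.8, -0. ]), array([ 1.4, -0.3])]
```

View pics/m1.png

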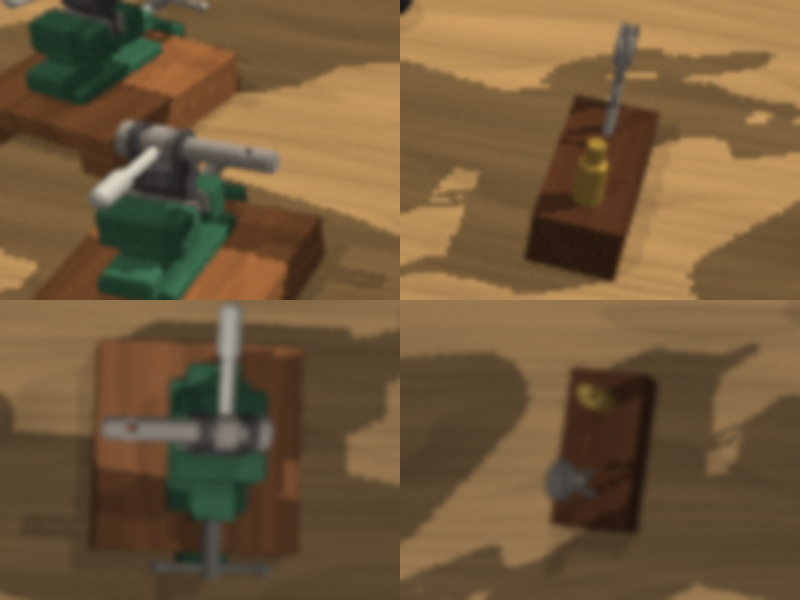

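```bash
python3 -m crank '[[-0.3,-4.04,-2.76,0,0,0,0],[-0.3,-4.04,-2.76,0,0,0,0],[-0.3,-4.04,-2.76,0,0,0,0],[-0.3,-4.04,-2.76,0,0,0,0],[-0.3,-4.04,-2.76,0,0,0,0]]' 60; python3 -m crank '[[-0.3,-4.04,-2.76,0,0,0,0],[-0.3,-4.04,-2.76,0,0,0,0],[-0.3,-4.04,-2.76,0,0,0,0],[-0.3,-4.04,-2.76,0,0,0,-6.4],[-0.3,-4.04,-2.76,0,0,0,-6.5]]'
python3 - <<'E'
import plant; print([x for x in dir(plant) if not x.startswith('__')])
from h import *
try: print(tip_extent)
except Exception as e: print(e)
r=save('w1','wrist'); print(get_state())
for n in ['clip','leg_tip','bow_mid','stand','plug']:
        print(n,[(np.round(d['location'],1).tolist(),round(d['p'],2)) for d in place_of(n,'wrist')])
E
```

```text
time: 2.1
eef_pos: [0.3771, 0.4314, 0.2486]
tcp_rot: [0.177, 0.984, 0.0, 0.0]
contact_force: [1.1, -0.3, 0.0]
opening: 0.652
time: 2.6
eef_pos: [0.5226, 0.2348, 0.2487]
tcp_rot: [0.063, 0.998, 0.0, 0.0]
contact_force: [0.9, 1.3, 0.8]
opening: 0.651
['Unreachable', 'get_state', 'place_of', 'read_camera', 'sign_off', 'tip_extent', 'trace']
0.017
{'time': 2.65, 'qpos': array([ 0.23638569,  0.06595214,  1.82770163, -0.00529058,  1.24413405,
       -1.20596566]), 'dq': array([ 0.07672922, -0.02120553,  0.02442381,  0.04797088,  0.02197483,
        0.37079232]), 'joint_efforts': array([  6.45391032, -34.89340782, -25.85317612,   0.7977126 ,
         0.56194056,  -0.38622108]), 'eef_pos': array([0.52735484, 0.22962306, 0.24886438]), 'tcp_rot': array([ 0.06333569,  0.99798732, -0.00183128,  0.00255943]), 'contact_force': array([ 3.03907774, -3.73066909,  0.3281325 ]), 'wrist_torque': array([-0.09762766, -0.13081936, -0.01471523]), 'opening': 0.6490489625737501}
clip [([321.2, 226.2], 0.75)]
leg_tip [([318.8, 194.5], 0.55)]
bow_mid [([320.0, 210.6], 0.73)]
stand [([321.4, 227.2], 0.85)]
plug [([108.0, 71.0], 0.69), ([323.8, 264.5], 0.66)]
```

View pics/w1.png

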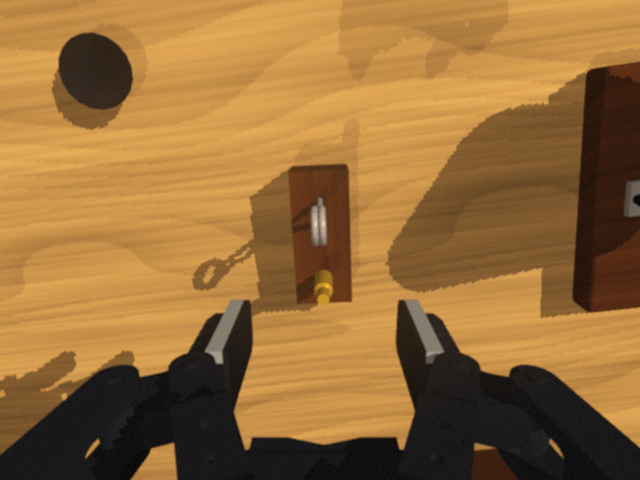

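```bash
python3 - <<'E'
from h import *
r=save('w2','wrist'); st=get_state(); print(st['eef_pos'],st['tcp_rot'],st['dq'].round(2))
d=trace('clip','wrist')
for x in d[:2]:
    m=x['pixels']; v,u=np.nonzero(m); print(x['p'],x['location'],u.min(),u.max(),v.min(),v.max())
d=trace('stand','wrist')
m=d[0]['pixels'].astype(np.uint8); print(d[0]['p'],cv2.minAreaRect(np.argwhere(m)[:,::-1].astype(np.float32)))
im=r['color'][150:320,235:405,::-1]
cv2.imwrite('pics/w2c.png',cv2.resize(im,None,fx=3.5,fy=3.5,interpolation=cv2.INTER_CUBIC))
s=read_camera('scene'); d=trace('clip','scene')
for x in d[:2]:
    m=x['pixels']; v,u=np.nonzero(m); print(x['p'],x['location'],u.min(),u.max(),v.min(),v.max())
    print([ (k,u[v==k].mean()) for k in range(v.min(),v.max()+1,3)])
im=s['color'][255:345,400:490,::-1]
cv2.imwrite('pics/s2c.png',cv2.resize(im,None,fx=6.5,fy=6.5,interpolation=cv2.INTER_CUBIC))
E
```

```text
[0.52109501 0.23771067 0.24824393] [ 6.47538158e-02  9.97901240e-01  8.71204014e-05 -2.26581721e-04] [ 0.01 -0.    0.   -0.   -0.   -0.  ]
0.95 [316.4, 226.0] 307 322 199 248
0.56 ((317.1454772949219, 235.89175415039062), (139.97698974609375, 60.369049072265625), 87.8591079711914)
0.67 [449.1, 280.1] 446 456 267 304
[(267, np.float64(452.5)), (270, np.float64(453.0)), (273, np.float64(452.5)), (276, np.float64(452.0)), (279, np.float64(451.5)), (282, np.float64(450.5)), (285, np.float64(450.0)), (288, np.float64(450.0)), (291, np.float64(449.0)), (294, np.float64(448.5)), (297, np.float64(448.0)), (300, np.float64(447.5)), (303, np.float64(447.0))]
```

View pics/w2c.png

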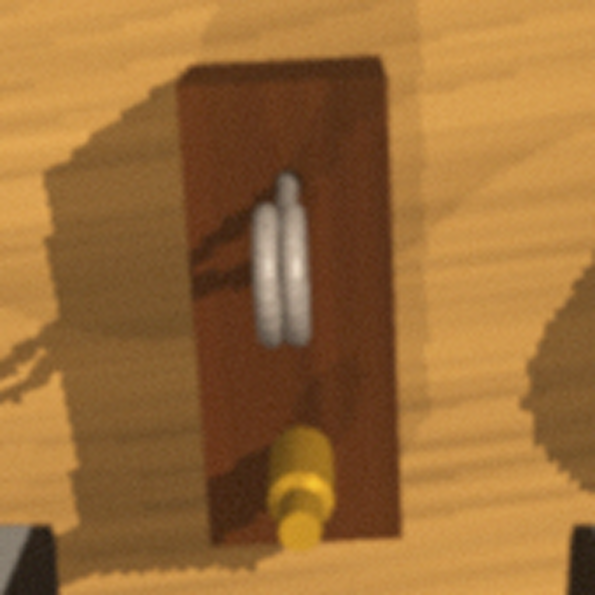

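View pics/s2c.png

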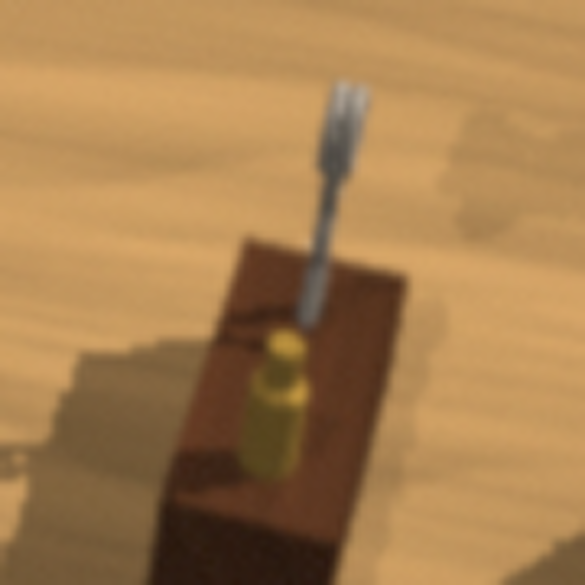

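```bash
python3 - <<'E'
from h import *
r=read_camera('wrist'); s=read_camera('scene'); t=read_camera('top')
c=lambda a,b:(235+a/3.5-.4,150+b/3.5-.4)
P=[atz(r,c(*p),0.04) for p in [(183,84),(387,76),(211,545),(401,537)]]
for p in P: print(p.round(4))
print('L',np.linalg.norm(P[2]-P[0]),np.linalg.norm(P[3]-P[1]),'W',np.linalg.norm(P[1]-P[0]),np.linalg.norm(P[3]-P[2]))
for a,b in [(0,2),(1,3)]:
    d=P[b]-P[a]; print(np.degrees(np.arctan2(d[1],d[0])))
print('ctr',np.mean(P,0))
for z in (.105,.11,.115): print('coil',z,atz(r,c(281,275),z))
print('coil winding ends', atz(r,c(266,210),.115),atz(r,c(274,340),.115), 'right',atz(r,c(290,210),.115),atz(r,c(299,340),.115))
print(tri((r,c(281,275)),(s,(400+347/6.5-.4,255+103/6.5-.4))))
print('plug top',tri((r,c(300,530)),(s,(400+288/6.5-.4,255+343/6.5-.4))))
# hole
print('hole',tri((t,(364.6,222.7)),(s,(264.1,230.7))))
# scene vertical check
C,_=tri((r,c(281,275)),(s,(400+347/6.5-.4,255+103/6.5-.4)))
print(proj(s,C),proj(s,[C[0],C[1],0.04]))
print('wirst vert', proj(r,C), proj(r,C-[0,0,.06]), c(289,178))
E
```

```text
[0.4899 0.2114 0.04  ]
[0.4943 0.259  0.04  ]
[0.6091 0.1999 0.04  ]
[0.6131 0.2492 0.04  ]
L 0.11965837756513395 0.11928831682099512 W 0.047887433256324545 0.04942081254023643
-5.49084259062947
-4.756011429988163
ctr [0.5515982  0.22986329 0.04      ]
coil 0.105 [0.52089212 0.23174726 0.105     ]
coil 0.11 [0.51949297 0.23204731 0.11      ]
coil 0.115 [0.51809382 0.23234736 0.115     ]
coil winding ends [0.50522834 0.23127931 0.115     ] [0.53078841 0.229253   0.115     ] right [0.50580589 0.23572479 0.115     ] [0.53140736 0.23401827 0.115     ]
(array([0.5173368 , 0.23113393, 0.11753123]), [array([-2.1,  0.2]), array([0.7, 0.2])])
plug top (array([0.58625004, 0.22566097, 0.08421237]), [array([-1.3,  0.1]), array([0.6, 0.1])])
hole (array([ 0.52829567, -0.14147167,  0.14375408]), [array([ 0.2, -0.1]), array([0.2, 0. ])])
[453.72552144 270.62333547] [448.09730713 301.80532318]
wirst vert [312.81569973 228.35832141] [314.8014183  207.70345896] (317.1714285714286, 200.45714285714286)
```

```bash
python3 -m crank '[[-0.3,0,0,0,0,0,-2.3],[-0.3,0.1,-0.6,0,0,0,0],[-0.3,0,0,4,0,0,0],[-0.3,0,0,3.5,0,0,0],[-0.3,0,0,0,0,0,0]]' 
python3 - <<'E'
from h import *
r=save('w3','wrist'); st=get_state(); print(st['eef_pos'],st['tcp_rot'],st['dq'].round(2))
d=trace('clip','wrist')
print([(x['p'],x['location']) for x in d])
R=np.array(r['cam_to_world'])
# where is tcp line
for z in (.11,): print(proj(r,[st['eef_pos'][0],st['eef_pos'][1],z]))
E
```

```text
time: 3.8
eef_pos: [0.5166, 0.2295, 0.1676]
tcp_rot: [0.046, 0.999, -0.002, -0.006]
contact_force: [0.1, -0.0, -1.0]
opening: 0.65
[0.51850558 0.23009056 0.17076462] [ 4.55826966e-02  9.98955469e-01 -9.43099098e-04 -3.04960183e-03] [ 0.   -0.04 -0.07 -0.   -0.   -0.  ]
[(0.64, [329.8, 275.7]), (0.6, [159.4, 463.4])]
[325.37345051 280.52338545]
```

View pics/w3.png

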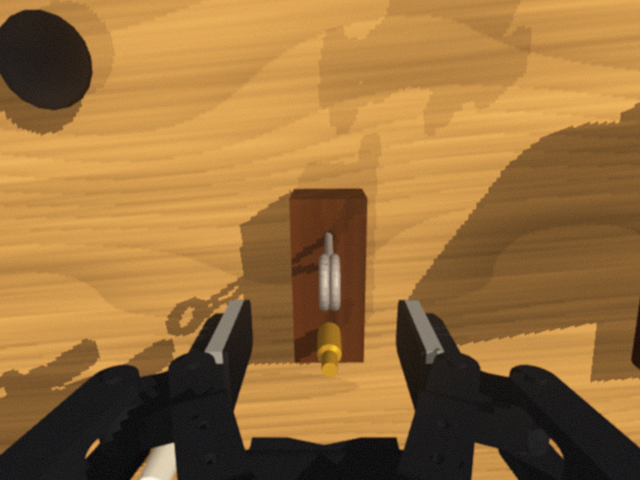

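```bash
python3 -m crank '[[-0.3,0,0.2,2.5,0,0,0],[-0.3,0,0,2.5,0,0,0],[-0.3,0,0,1.5,0,0,0],[-0.3,0,0,0,0,0,0],[-0.3,0,0,0,0,0,0]]' 
python3 - <<'E'
from h import *
r=save('w4','wrist'); st=get_state(); print(st['eef_pos'],st['tcp_rot'],st['dq'].round(2),st['contact_force'])
E
```

```text
time: 4.4
eef_pos: [0.5216, 0.233, 0.1099]
tcp_rot: [0.045, 0.999, 0.0, 0.001]
contact_force: [-0.1, -0.2, 1.2]
opening: 0.65
[0.52192727 0.23310436 0.11033995] [4.52706466e-02 9.98973395e-01 4.57208440e-04 1.58575716e-03] [ 0.   -0.01 -0.    0.   -0.   -0.  ] [-0.24756508  0.16999187  0.3588704 ]
```

View pics/w4.png

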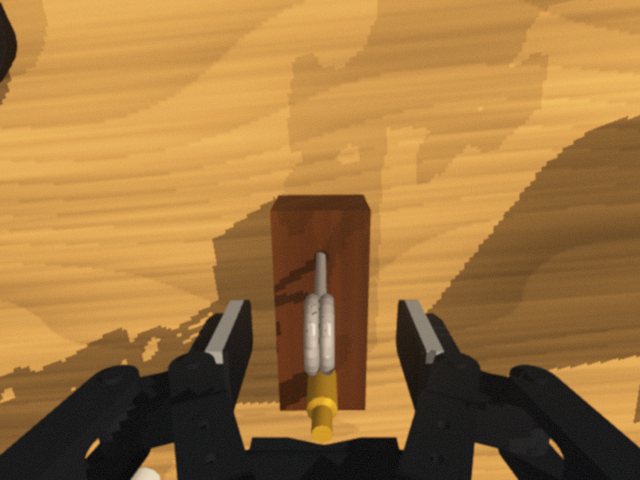

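```bash
python3 - <<'E'
from h import *
r=read_camera('wrist'); st=get_state(); e=st['eef_pos']; print(e)
print(proj(r,e),proj(r,e+[0,0,.002]),atz(r,(320,334),.11)-e, proj(r,e+[-.014,0,.002]),proj(r,e+[.014,0,.002]))
E
python3 -m crank '[[-0.3,0,-0.1,0.2,0,0,0],[0.2,0,0,0,0,0,0],[0.7,0,0,0,0,0,0],[1,0,0,0,0,0,0],[1,0,0,0,0,0,0]]' 70
```

```text
[0.52193808 0.23311038 0.11038816]
[323.22360738 339.60158187] [323.21837333 342.73152557] [-0.00208474 -0.00093989 -0.00038816] [319.39918141 306.26983848] [326.81319149 377.05112454]
time: 5.0
eef_pos: [0.5205, 0.2319, 0.1066]
tcp_rot: [0.045, 0.999, 0.0, -0.0]
contact_force: [-0.1, -0.0, 0.4]
opening: 0.102
```

```bash
python3 -m crank '[[1,0,0,0,0,0,0],[1,0,0,0,0,0,0],[1,0,0,-1,0,0,0],[1,0,0,-2,0,0,0],[1,0,0,-2.5,0,0,0]]' 70;python3 -m crank '[[1,0,0,-4,0,0,0],[1,0,0,-4.5,0,0,0],[1,0,0,-3,0,0,0],[1,0,0,0,0,0,0]]' 
python3 - <<'E'
from h import *
r=save('w5','wrist'); st=get_state(); print(st['eef_pos'],st['tcp_rot'],st['opening'],st['contact_force'])
t=save('t5','top'); s=save('s5','scene')
d=trace('clip','scene'); print([(x['p'],x['location']) for x in d])
p=proj(s,st['eef_pos']).astype(int); print(p,proj(t,st['eef_pos']))
im=s['color'][max(p[1]-50,0):p[1]+70,p[0]-80:p[0]+80,::-1]
cv2.imwrite('pics/s5c.png',cv2.resize(im,None,fx=5,fy=5,interpolation=cv2.INTER_CUBIC))
E
```

```text
time: 5.5
eef_pos: [0.5197, 0.2315, 0.1611]
tcp_rot: [0.045, 0.999, -0.0, -0.001]
contact_force: [0.4, 0.3, -0.1]
opening: 0.106
time: 5.9
eef_pos: [0.523, 0.2325, 0.2835]
tcp_rot: [0.045, 0.999, 0.002, 0.006]
contact_force: [-0.1, 0.2, 0.2]
opening: 0.106
[0.52162333 0.23209384 0.27981702] [4.51880221e-02 9.98973528e-01 8.54814676e-04 3.03336774e-03] 0.1050701282740711 [-0.97418566  0.29910439 -1.52441871]
[(0.74, [460.4, 215.1])]
[467 196] [154.07239919 212.98517585]
```

View pics/s5c.png

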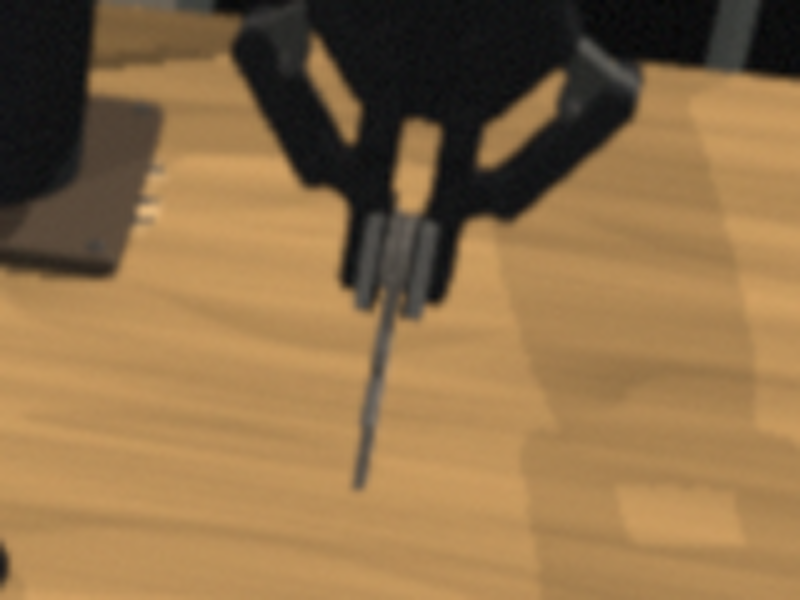

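View pics/w5.png

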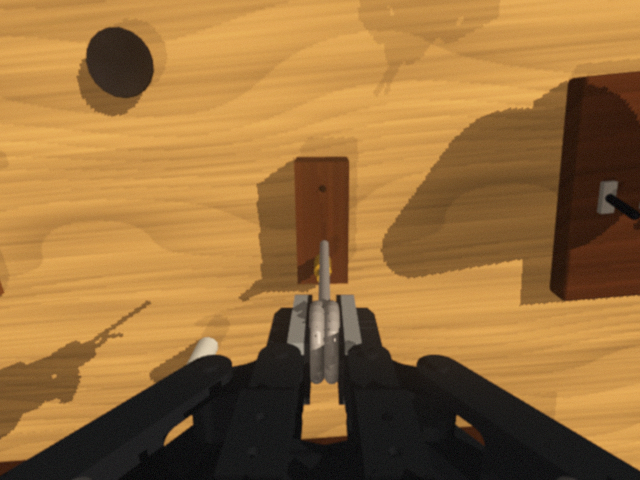

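```bash
python3 -m crank '[[1,-0.5,-4.7,0,0,0,0],[1,-0.5,-4.7,0,0,0,0],[1,-0.5,-4.7,0,0,0,0],[1,-0.5,-4.7,0,0,0,0],[1,-0.6,-4.8,0,0,0,0]]'; python3 -m crank '[[1,-0.6,-4.7,0,0,0,0],[1,-0.6,-4.7,-1,0,0,0],[1,0,0,0,0,0,-4.5],[1,0,0,0,0,0,0],[1,0,0,0,0,0,0]]'
python3 - <<'E'
from h import *
r=save('w6','wrist'); st=get_state(); print(st['eef_pos'],st['tcp_rot'],st['opening'],st['contact_force'])
for n in ['leg_tip','pin_mark','vise','bow_mid']:
    print(n,[(np.round(d['location'],1).tolist(),round(d['p'],2)) for d in place_of(n,'wrist')])
E
```

```text
time: 6.6
eef_pos: [0.5237, -0.007, 0.2738]
tcp_rot: [0.045, 0.999, 0.0, -0.002]
contact_force: [0.8, 0.3, -1.1]
opening: 0.106
time: 7.1
eef_pos: [0.5277, -0.0998, 0.2843]
tcp_rot: [0.007, 1.0, 0.001, -0.002]
contact_force: [-0.4, 0.0, -1.1]
opening: 0.106
[ 0.52788437 -0.09938883  0.28463465] [ 6.14520211e-03  9.99979917e-01  6.32562000e-04 -1.41465974e-03] 0.10507538239378413 [ 0.11293376  0.33744594 -0.33594873]
leg_tip [([322.7, 241.3], 0.55), ([498.0, 44.4], 0.31)]
pin_mark [([227.0, 228.3], 0.82)]
vise [([225.0, 189.5], 0.72)]
bow_mid [([321.6, 291.2], 0.8)]
```

View pics/w6.png

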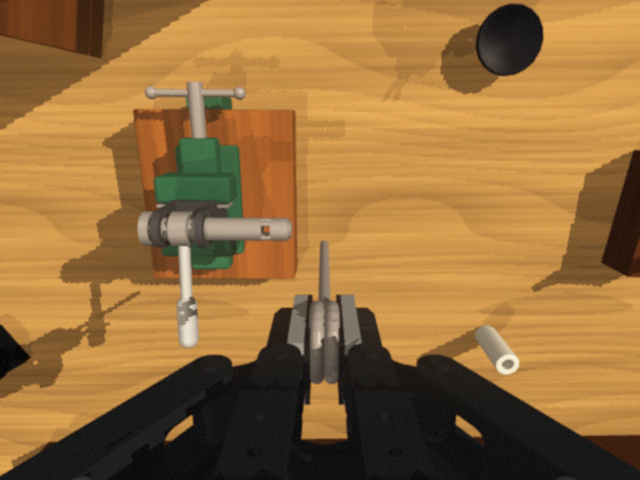

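```bash
python3 - <<'E'
from h import *
r=read_camera('wrist'); st=get_state(); e=st['eef_pos']
im=r['color'][195:265,130:350,::-1]
cv2.imwrite('pics/w6c.png',cv2.resize(im,None,fx=3.6,fy=3.6,interpolation=cv2.INTER_CUBIC))
print('hole',atz(r,(266,230),.146), 'tip',[atz(r,(324,241),z) for z in(.18,.185,.19)],'e',e)
print('pinend',atz(r,(291,229),.14),'mark',atz(r,(227,228.3),.14))
E
```

```text
hole [ 0.52863642 -0.13854311  0.146     ] tip [array([ 0.52608746, -0.09901933,  0.18      ]), array([ 0.52449206, -0.09900183,  0.185     ]), array([ 0.52289667, -0.09898433,  0.19      ])] e [ 0.52847012 -0.09942969  0.28612385]
pinend [ 0.52983174 -0.12202362  0.14      ] mark [ 0.52883166 -0.16651575  0.14      ]
```

View pics/w6c.png

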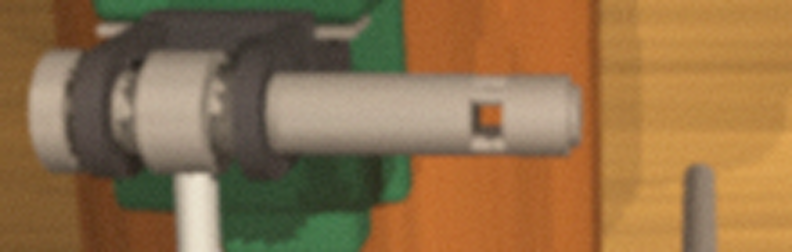

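```bash
python3 -m crank '[[1,0,0,0,0,-2.2,0],[1,0,-2,0,0,0,0],[1,0,0,0,0,0,0],[1,0,0,0,0,0,0]]'
python3 - <<'E'
from h import *
r=save('w7','wrist'); st=get_state(); e=st['eef_pos']; print(e,st['tcp_rot'],np.abs(st['dq']).max())
s=save('s7','scene')
p=proj(s,e-[0,0,.08]).astype(int); print(p)
x0,y0=p[0]-70,p[1]-60
im=s['color'][y0:y0+110,x0:x0+140,::-1]; print(x0,y0)
cv2.imwrite('pics/s7c.png',cv2.resize(im,None,fx=5.5,fy=5.5,interpolation=cv2.INTER_CUBIC))
im=r['color'][180:350,200:400,::-1]
cv2.imwrite('pics/w7c.png',cv2.resize(im,None,fx=3.5,fy=3.5,interpolation=cv2.INTER_CUBIC))
E
```

```text
time: 7.8
eef_pos: [0.5283, -0.12, 0.2864]
tcp_rot: [0.006, 1.0, 0.0, 0.019]
contact_force: [-0.0, -0.7, -1.1]
opening: 0.108
[ 0.52828232 -0.11978036  0.28634525] [5.96159923e-03 9.99798577e-01 1.14158574e-04 1.91638318e-02] 0.0042794969072389045
[272 205]
202 145
```

View pics/s7c.png

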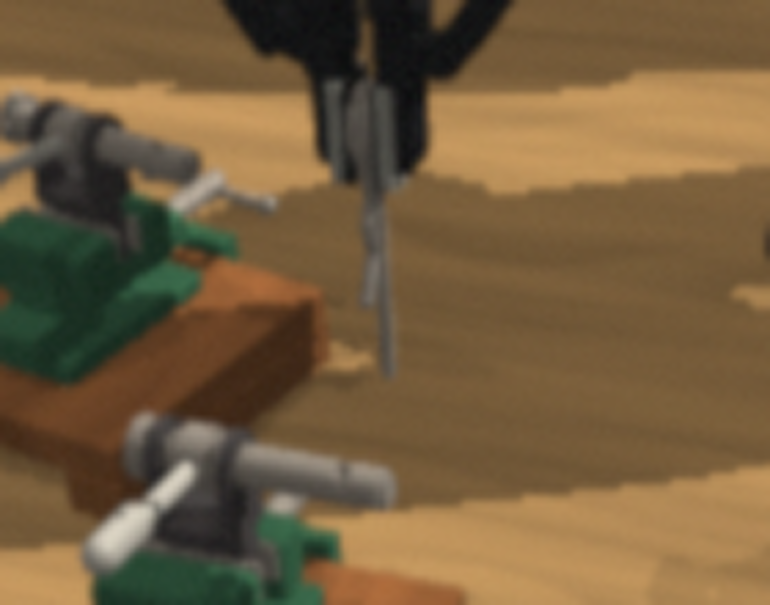

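View pics/w7c.png

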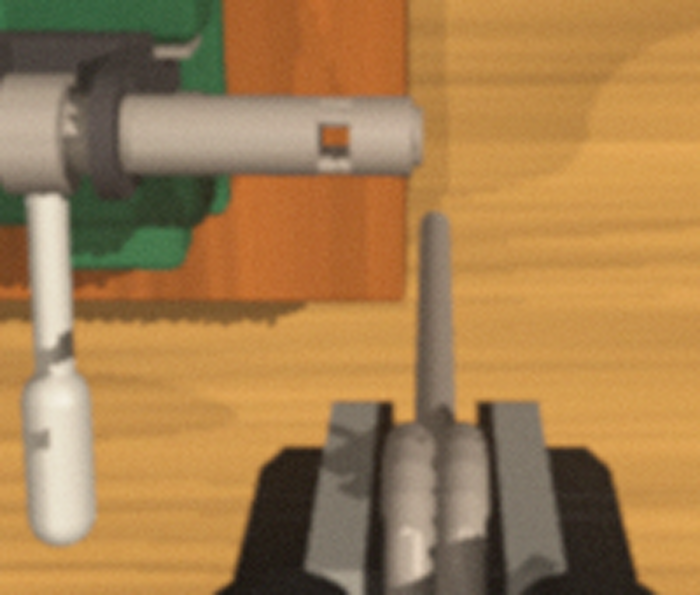

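```bash
python3 - <<'E'
from h import *
r=read_camera('wrist'); s=read_camera('scene'); st=get_state(); e=st['eef_pos']
w=lambda a,b:(200+a/3.5-.4,180+b/3.5-.4)
c=lambda a,b:(202+a/5.5-.4,145+b/5.5-.4)
T,res=tri((r,w(434,216)),(s,c(388,373))); print('tip',T,res)
H,res=tri((r,w(335,129)),(s,c(345,467))); print('hole',H,res)
print('tip@z',[atz(r,w(434,216),z) for z in (.185,.1875,.19)])
print('hole@z',[atz(r,w(335,134),z) for z in (.14,.147)], 'axis', atz(r,w(335,133),.14), atz(r,w(150,134),.14))
P,res=tri((r,w(420,134)),(s,c(392,486)));print('pin end',P,res)
R=np.array(r['cam_to_world'])[:3,:3]
print(e)
E
```

```text
tip [ 0.52726811 -0.12088683  0.1898662 ] [array([-2.1,  0.8]), array([0.7, 0.1])]
hole [ 0.52564092 -0.1405363   0.14487883] [array([-2.5,  0.9]), array([0.9, 0.1])]
tip@z [array([ 0.52856845, -0.11969216,  0.185     ]), array([ 0.52765986, -0.1196791 ,  0.1875    ]), array([ 0.52675127, -0.11966604,  0.19      ])]
hole@z [array([ 0.52747771, -0.1392479 ,  0.14      ]), array([ 0.52538985, -0.1387061 ,  0.147     ])] axis [ 0.52727218 -0.13924056  0.14      ] [ 0.52704168 -0.17574617  0.14      ]
pin end [ 0.52750163 -0.12301356  0.14128289] [array([-0.8,  0.3]), array([0.3, 0. ])]
[ 0.52830421 -0.11973773  0.28631508]
```

```bash
python3 -m crank '[[1,0,-1.9,0,0,0,0],[1,0.06,0,1.5,0,0,0],[1,0.06,0,1.5,0,0,0],[1,0,0,0,0,0,0],[1,0,0,0,0,0,0]]'
cat > look.py <<'E'
import sys
from h import *
n=sys.argv[1]
r=save('w'+n,'wrist'); st=get_state(); e=st['eef_pos']; print(e.round(4),st['tcp_rot'].round(4),st['contact_force'].round(2),np.abs(st['dq']).max())
s=save('s'+n,'scene')
a=s['color'][170:250,215:315,::-1]; b=r['color'][180:300,250:400,::-1]
a=cv2.resize(a,(500,400),interpolation=cv2.INTER_CUBIC)
b=cv2.resize(b,None,fx=4,fy=4,interpolation=cv2.INTER_CUBIC)
cv2.imwrite('pics/ws%s.png'%n,cv2.resize(np.vstack([b,np.pad(a,((0,0),(0,100),(0,0)))]),None,fx=.68,fy=.68))
cv2.imwrite('pics/wc%s.png'%n,b);cv2.imwrite('pics/sc%s.png'%n,a)
E
python3 look.py 8
```

```text
time: 8.5
eef_pos: [0.5274, -0.1385, 0.2548]
tcp_rot: [0.006, 1.0, 0.001, 0.018]
contact_force: [0.1, -0.3, -0.4]
opening: 0.104
[ 0.5279 -0.1388  0.2558] [5.700e-03 9.998e-01 1.000e-04 1.880e-02] [-1.    0.43 -0.15] 0.01918092952080921
```

View pics/ws8.png

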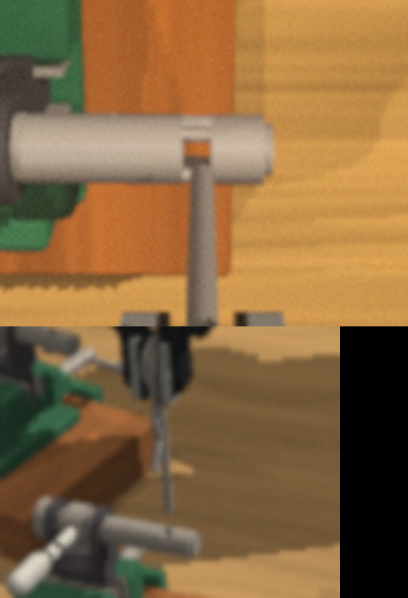

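View pics/wc8.png

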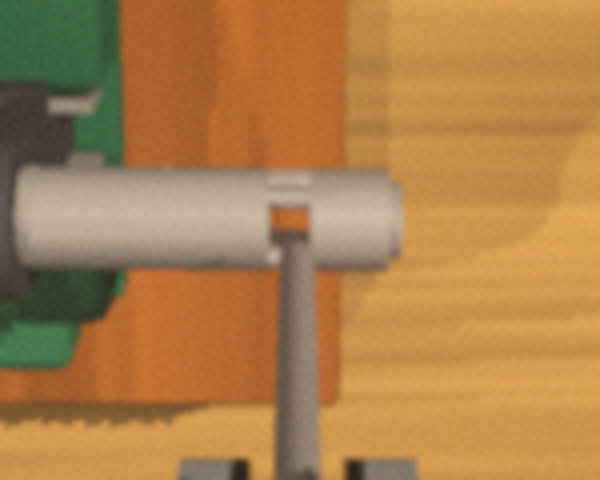

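View pics/sc8.png

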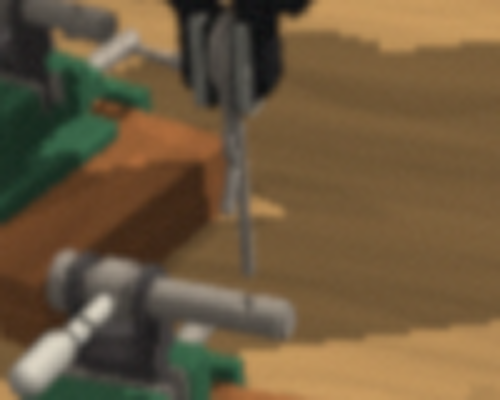

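```bash
python3 - <<'E'
from h import *
r=read_camera('wrist'); s=read_camera('scene'); st=get_state(); e=st['eef_pos']; print(e)
w=lambda a,b:(250+a/4-.4,180+b/4-.4)
c=lambda a,b:(215+a/5-.4,170+b/5-.4)
print('tri tip',tri((r,w(294,238)),(s,c(249,274))))
print('tri hole',tri((r,w(290,205)),(s,c(248,301))))
print('wrist tip',[atz(r,w(294,240),z).round(4) for z in (.152,.157,.162)])
print('wrist hole',atz(r,w(290,219),.14).round(4),atz(r,w(290,205),.148).round(4))
for z in (.152,.157,.162):
    # scene: line through leg at this z
    print('scene tip',z,atz(s,c(249,274),z).round(4))
print('scene hole',atz(s,c(248,301),.1475).round(4))
E
```

```text
[ 0.52833112 -0.13918168  0.25700121]
tri tip (array([ 0.5264416, -0.1400786,  0.1579264]), [array([-1.5,  0.6]), array([0.5, 0. ])])
tri hole (array([ 0.5260717 , -0.14113204,  0.14448887]), [array([-2.1,  0.8]), array([0.7, 0. ])])
wrist tip [array([ 0.5285, -0.1393,  0.152 ]), array([ 0.5267, -0.1392,  0.157 ]), array([ 0.5249, -0.1392,  0.162 ])]
wrist hole [ 0.5294 -0.1399  0.14  ] [ 0.5244 -0.1398  0.148 ]
scene tip 0.152 [ 0.5184 -0.1447  0.152 ]
scene tip 0.157 [ 0.5253 -0.1416  0.157 ]
scene tip 0.162 [ 0.5322 -0.1385  0.162 ]
scene hole [ 0.5304 -0.1407  0.1475]
```

```bash
python3 - <<'E'
from h import *
rs=[];qs=[]
for i in range(8):
    r=read_camera('wrist'); rs.append(r); st=get_state(); T=np.array(r['cam_to_world']); 
    print(T[:3,3].round(4),T[:3,2].round(4),st['eef_pos'].round(4),(2*st['tcp_rot'][3]).round(4))
im=np.mean([r['color'].astype(float) for r in rs],0).astype(np.uint8)
T=np.mean([r['cam_to_world'] for r in rs],0)
b=cv2.resize(im[200:280,280:380,::-1],None,fx=8,fy=7.5,interpolation=cv2.INTER_CUBIC); cv2.imwrite('pics/avg9.png',b)
np.save('T9.npy',T)
E
```

```text
[ 0.4475 -0.1379  0.3783] [-0.3372  0.005   0.9414] [ 0.5283 -0.1392  0.257 ] 0.0396
[ 0.4475 -0.1379  0.3783] [-0.3372  0.005   0.9414] [ 0.5283 -0.1393  0.257 ] 0.0395
[ 0.4475 -0.138   0.3783] [-0.3371  0.005   0.9415] [ 0.5282 -0.1393  0.2569] 0.0393
[ 0.4474 -0.138   0.3782] [-0.337   0.005   0.9415] [ 0.5282 -0.1393  0.2568] 0.0391
[ 0.4474 -0.138   0.3781] [-0.3368  0.0049  0.9416] [ 0.5281 -0.1393  0.2566] 0.0389
[ 0.4474 -0.138   0.378 ] [-0.3366  0.0049  0.9416] [ 0.5281 -0.1393  0.2565] 0.0388
[ 0.4473 -0.138   0.3779] [-0.3365  0.0048  0.9417] [ 0.528  -0.1393  0.2565] 0.0387
[ 0.4473 -0.138   0.3778] [-0.3363  0.0048  0.9417] [ 0.528  -0.1393  0.2564] 0.0386
```

View pics/avg9.png

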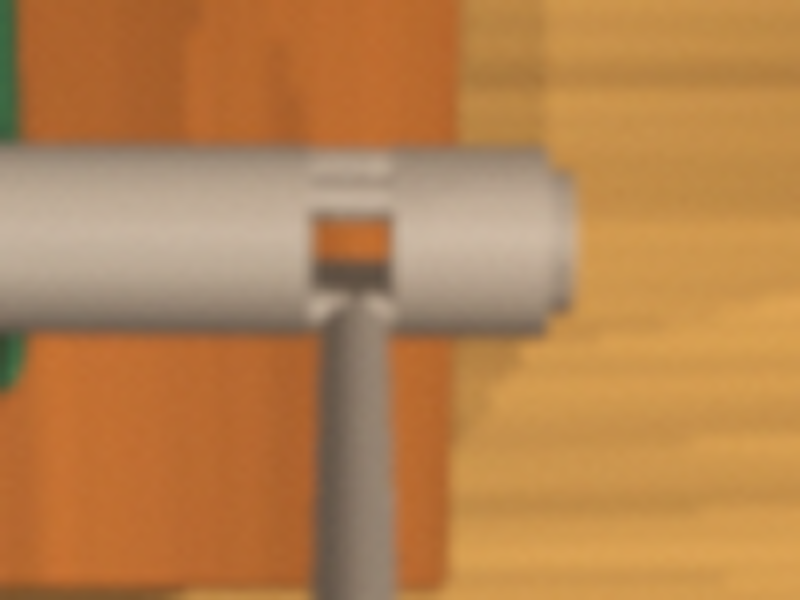

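```bash
python3 - <<'E'
from h import *
r=read_camera('wrist'); st=get_state(); print(st['eef_pos'],st['tcp_rot'])
r=dict(r); r['cam_to_world']=np.load('T9.npy')
w=lambda a,b:(280+a/8-.45,200+b/7.5-.45)
print('hole',atz(r,w(352,253),.1473), 'pin sil',atz(r,w(352,(148+332)/2),.14))
for z in (.155,.157,.159,.161): print('tip',z,atz(r,w(355,298),z)+[.0015,0,0])
E
```

```text
[ 0.52797751 -0.13931158  0.25634016] [ 5.99142238e-03  9.99797620e-01 -1.24549360e-04  1.92043081e-02]
hole [ 0.52636611 -0.13935518  0.1473    ] pin sil [ 0.52772432 -0.13938397  0.14      ]
tip 0.155 [ 0.52895383 -0.13913637  0.155     ]
tip 0.157 [ 0.52823636 -0.13912613  0.157     ]
tip 0.159 [ 0.52751889 -0.1391159   0.159     ]
tip 0.161 [ 0.52680142 -0.13910566  0.161     ]
```

```bash
python3 -m crank '[[1,0.01,-0.02,0.3,0,0,0],[1,0.01,0,0.3,0,0,0],[1,0.01,0,0.3,0,0,0],[1,0,0,0,0,0,0],[1,0,0,0,0,0,0]]';python3 -m crank '[[1,0.01,0,0.2,0,0,0],[1,0.01,0,0.2,0,0,0],[1,0,0,0,0,0,0]]'; python3 -m crank '[[1,0.01,0,0.2,0,0,0],[1,0.01,0,0.2,0,0,0],[1,0,0,0,0,0,0]]'; python3 look.py 10
```

```text
time: 9.65
eef_pos: [0.528, -0.1395, 0.2471]
tcp_rot: [0.006, 1.0, -0.0, 0.019]
contact_force: [-0.2, 0.2, -0.3]
opening: 0.104
time: 9.95
eef_pos: [0.5278, -0.1394, 0.2429]
tcp_rot: [0.006, 1.0, 0.0, 0.019]
contact_force: [0.4, 0.2, -1.3]
opening: 0.107
time: 10.25
eef_pos: [0.5277, -0.1394, 0.2388]
tcp_rot: [0.006, 1.0, 0.0, 0.019]
contact_force: [0.4, -0.4, -0.9]
opening: 0.106
[ 0.5278 -0.1394  0.239 ] [ 0.006   0.9998 -0.      0.019 ] [-0.22 -0.49 -1.1 ] 0.004969392790959138
```

View pics/wc10.png

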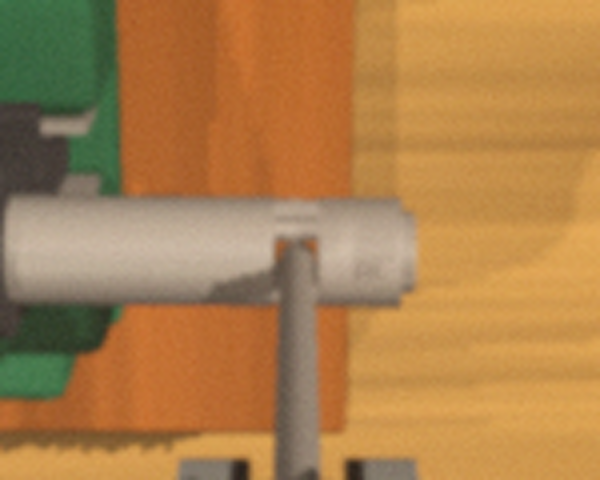

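View pics/sc10.png

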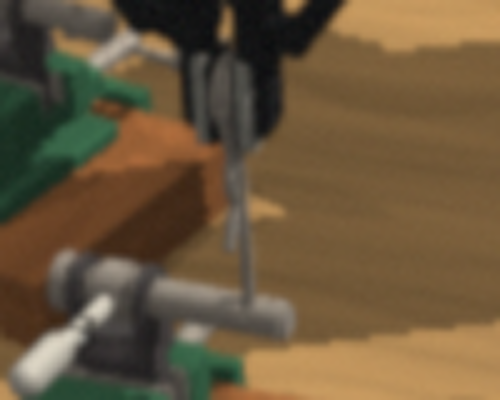

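```bash
for i in 1 2; do :; done; python3 -m crank '[[1,0.01,0,0.2,0,0,0],[1,0.01,0,0.2,0,0,0],[1,0,0,0,0,0,0]]';python3 -m crank '[[1,0.01,0,0.2,0,0,0],[1,0.01,0,0.2,0,0,0],[1,0,0,0,0,0,0]]'; python3 -m crank '[[1,0.01,0,0.2,0,0,0],[1,0.01,0,0.2,0,0,0],[1,0,0,0,0,0,0]]'; python3 look.py 11
```

```text
time: 10.65
eef_pos: [0.5277, -0.1394, 0.2348]
tcp_rot: [0.006, 1.0, 0.0, 0.019]
contact_force: [0.5, 0.4, -0.0]
opening: 0.109
time: 10.95
eef_pos: [0.5276, -0.1394, 0.2308]
tcp_rot: [0.006, 1.0, 0.0, 0.019]
contact_force: [-0.5, -0.4, -0.1]
opening: 0.104
time: 11.25
eef_pos: [0.5276, -0.1394, 0.2268]
tcp_rot: [0.006, 1.0, 0.0, 0.019]
contact_force: [-0.7, 0.2, -0.5]
opening: 0.107
[ 0.5277 -0.1394  0.227 ] [ 0.006   0.9998 -0.      0.019 ] [-0.13  0.16 -1.3 ] 0.006012945458835665
```

View pics/ws11.png

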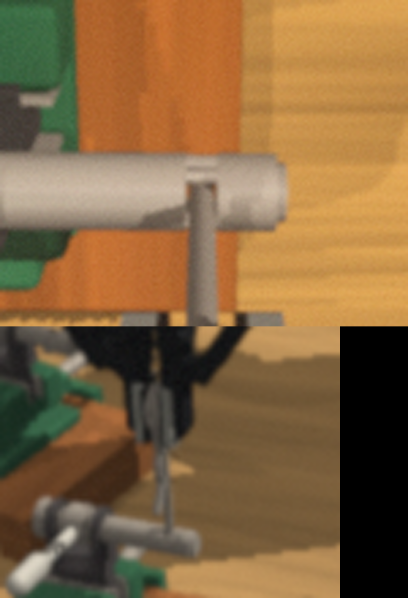

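```bash
python3 -m crank '[[1,0.01,0,0.3,0,0,0],[1,0.01,0,0.3,0,0,0],[1,0.01,0,0.3,0,0,0],[1,0,0,0,0,0,0]]';python3 -m crank '[[1,0.01,0,0.3,0,0,0],[1,0.01,0,0.3,0,0,0],[1,0.01,0,0.3,0,0,0],[1,0,0,0,0,0,0]]'; python3 -m crank '[[1,0.01,0,0.2,0,0,0],[1,0.01,0,0.2,0,0,0],[1,0,0,0,0,0,0],[1,0,0,0,0,0,0]]'; python3 look.py 12
```

```text
time: 11.75
eef_pos: [0.5275, -0.1393, 0.2175]
tcp_rot: [0.006, 1.0, 0.0, 0.019]
contact_force: [-0.2, 0.6, 0.0]
opening: 0.106
time: 12.15
eef_pos: [0.5276, -0.1394, 0.2086]
tcp_rot: [0.006, 1.0, 0.0, 0.019]
contact_force: [0.9, -0.1, -0.2]
opening: 0.103
time: 12.55
eef_pos: [0.5278, -0.1395, 0.2052]
tcp_rot: [0.006, 1.0, -0.0, 0.019]
contact_force: [-0.8, -0.3, -0.5]
opening: 0.101
[ 0.5279 -0.1395  0.2053] [ 6.000e-03  9.998e-01 -1.000e-04  1.920e-02] [-0.72 -0.07 -0.5 ] 0.003145961008759218
```

View pics/ws12.png

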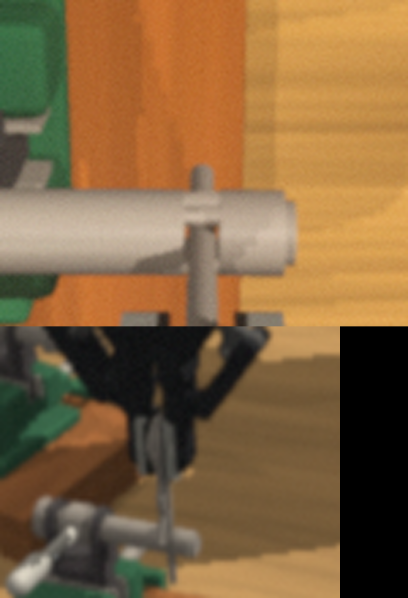

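```bash
python3 -m crank '[[1,0.01,0,0.3,0,0,0],[1,0.01,0,0.3,0,0,0],[1,0,0,0,0,0,0]]';python3 -m crank '[[1,0.01,0,0.3,0,0,0],[1,0,0,0,0,0,0]]'; python3 -m crank '[[1,0.01,0,0.2,0,0,0],[1,0,0,0,0,0,0]]'; python3 -m crank '[[1,0.01,0,0.2,0,0,0],[1,0,0,0,0,0,0]]'
```

```text
time: 12.95
eef_pos: [0.5276, -0.1393, 0.1985]
tcp_rot: [0.006, 1.0, 0.0, 0.019]
contact_force: [0.8, 0.5, -1.1]
opening: 0.106
time: 13.15
eef_pos: [0.5277, -0.1394, 0.1957]
tcp_rot: [0.006, 1.0, 0.0, 0.019]
contact_force: [-0.7, -0.3, -0.3]
opening: 0.104
time: 13.35
eef_pos: [0.5277, -0.1394, 0.1939]
tcp_rot: [0.006, 1.0, -0.0, 0.019]
contact_force: [0.0, -0.6, -0.2]
opening: 0.107
time: 13.55
eef_pos: [0.5281, -0.1395, 0.1923]
tcp_rot: [0.006, 1.0, -0.0, 0.02]
contact_force: [1.6, 0.9, 0.3]
opening: 0.105
```

```bash
python3 -m crank '[[1,0.01,0,0.2,0,0,0],[1,0,0,0,0,0,0]]';python3 -m crank '[[1,0.01,0,0.2,0,0,0],[1,0,0,0,0,0,0]]'; python3 -m crank '[[1,0.01,0,0.2,0,0,0],[1,0,0,0,0,0,0]]'
```

```text
time: 13.75
eef_pos: [0.5286, -0.1397, 0.1907]
tcp_rot: [0.006, 1.0, -0.0, 0.021]
contact_force: [2.6, -0.8, -0.1]
opening: 0.106
time: 13.95
eef_pos: [0.5289, -0.1399, 0.1892]
tcp_rot: [0.006, 1.0, -0.001, 0.021]
contact_force: [3.5, 0.1, 1.2]
opening: 0.104
time: 14.15
eef_pos: [0.5287, -0.1397, 0.1865]
tcp_rot: [0.006, 1.0, -0.001, 0.021]
contact_force: [6.6, -0.7, -0.0]
opening: 0.104
```

```bash
python3 -m crank '[[1,-0.03,0,0,0,0,0],[1,0,0,0,0,0,0]]'; python3 -m crank '[[1,0.01,0,0.2,0,0,0],[1,0,0,0,0,0,0]]';python3 -m crank '[[1,0.01,0,0.2,0,0,0],[1,0,0,0,0,0,0]]'; python3 look.py 13
```

```text
time: 14.35
eef_pos: [0.5288, -0.1397, 0.1862]
tcp_rot: [0.006, 1.0, -0.0, 0.02]
contact_force: [5.5, 0.6, -0.3]
opening: 0.111
time: 14.55
eef_pos: [0.5289, -0.1398, 0.1849]
tcp_rot: [0.006, 1.0, -0.001, 0.021]
contact_force: [4.0, 0.3, 3.3]
opening: 0.104
time: 14.75
eef_pos: [0.5288, -0.1396, 0.182]
tcp_rot: [0.006, 1.0, -0.0, 0.021]
contact_force: [6.3, -0.6, -1.1]
opening: 0.105
[ 0.5287 -0.1395  0.1818] [ 6.200e-03  9.998e-01 -3.000e-04  2.060e-02] [ 7.55 -1.08 -0.96] 0.006076352051920068
```

View pics/ws13.png

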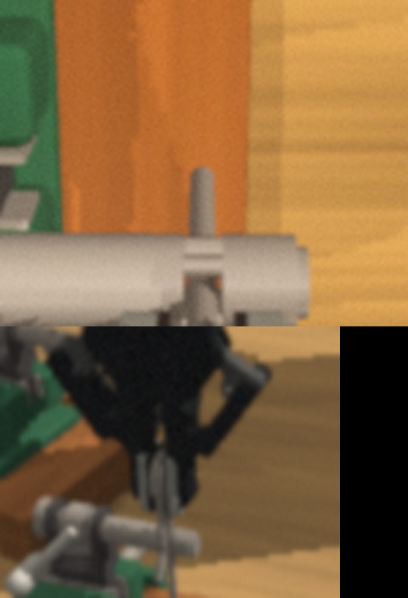

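```bash
python3 -m crank '[[1,0.01,0,0.2,0,0,0],[1,0,0,0,0,0,0]]';python3 -m crank '[[1,0.01,0,0.2,0,0,0],[1,0,0,0,0,0,0]]'; python3 -m crank '[[1,0,0,0.1,0,0,0],[1,0,0,0,0,0,0]]'; cat > f.py <<'E'
from h import *
F=[];E=[];W=[]
for i in range(10):
    read_camera('top'); st=get_state(); F.append(st['contact_force']);E.append(st['eef_pos']);W.append(st['wrist_torque'])
print(np.mean(F,0).round(2),np.std(F,0).round(2),np.mean(E,0).round(5),np.mean(W,0).round(3),st['time'])
E
python3 f.py
```

```text
time: 15.05
eef_pos: [0.5282, -0.1393, 0.1787]
tcp_rot: [0.006, 1.0, 0.0, 0.02]
contact_force: [7.9, -1.6, -4.0]
opening: 0.106
time: 15.25
eef_pos: [0.5279, -0.1392, 0.1765]
tcp_rot: [0.006, 1.0, 0.0, 0.019]
contact_force: [8.5, -0.7, -3.9]
opening: 0.104
time: 15.45
eef_pos: [0.5279, -0.1391, 0.1755]
tcp_rot: [0.006, 1.0, 0.0, 0.019]
contact_force: [6.6, -0.6, -3.4]
opening: 0.104
[ 7.04 -0.56 -3.6 ] [0.42 0.48 0.6 ] [ 0.52784 -0.13913  0.17542] [-0.108 -1.358  0.011] 15.95
```

```bash
python3 -m crank '[[1,-0.05,0,0,0,0,0],[1,0,0,0,0,0,0],[1,0,0,0,0,0,0]]'; python3 -m crank '[[1,-0.05,0,0.1,0,0,0],[1,0,0,0,0,0,0],[1,0,0,0,0,0,0]]'; python3 f.py
```

```text
time: 16.25
eef_pos: [0.5282, -0.1391, 0.1755]
tcp_rot: [0.006, 1.0, 0.0, 0.019]
contact_force: [6.6, -0.1, -3.9]
opening: 0.106
time: 16.55
eef_pos: [0.5285, -0.1391, 0.1744]
tcp_rot: [0.006, 1.0, 0.0, 0.019]
contact_force: [6.0, 0.1, -3.1]
opening: 0.106
[ 6.2 -0.4 -2.7] [0.51 0.5  0.55] [ 0.5285  -0.13907  0.17438] [-0.087 -1.142 -0.014] 17.05
```

```bash
python3 - <<'E'
from h import *
r=save('w14','wrist'); s=save('s14','scene'); t=save('t14','top'); st=get_state(); e=st['eef_pos']; print(e)
a=cv2.resize(s['color'][170:270,200:325,::-1],(500,400),interpolation=cv2.INTER_CUBIC)
cv2.imwrite('pics/sc14.png',a)
for n in ['leg_tip','bow_mid','clip']:
  for c in ['wrist','scene']:
    print(n,c,[(np.round(d['location'],1).tolist(),round(d['p'],2)) for d in place_of(n,c)])
E
```

```text
[ 0.52848679 -0.13907863  0.1743797 ]
leg_tip wrist [([321.8, 243.6], 0.81)]
leg_tip scene [([266.5, 257.8], 0.75)]
bow_mid wrist [([319.3, 292.2], 0.93)]
bow_mid scene [([264.2, 227.6], 0.7)]
clip wrist [([325.3, 340.0], 0.74)]
clip scene [([265.7, 215.7], 0.69), ([350.4, 365.3], 0.47)]
```

View pics/sc14.png

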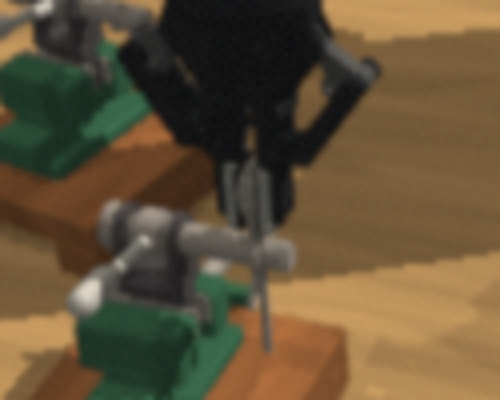

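View pics/w14.png

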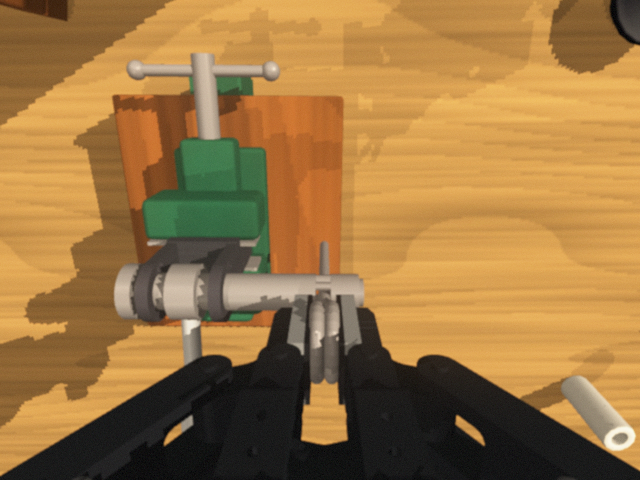

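```bash
python3 -m crank '[[1,-0.03,0,0.1,0,0,0],[1,0,0,0,0,0,0],[1,0,0,0,0,0,0]]'; python3 f.py;  python3 - <<'E'
from h import *
r=read_camera('wrist'); s=read_camera('scene')
print(tri((r,(323.8,243)),(s,(266.8,257.8))))
E
python3 -m crank '[[1,-0.03,0,0.05,0,0,0],[1,0,0,0,0,0,0],[1,0,0,0,0,0,0]]'; python3 f.py
```

```text
time: 17.8
eef_pos: [0.5288, -0.1391, 0.1736]
tcp_rot: [0.006, 1.0, 0.0, 0.018]
contact_force: [5.5, -0.4, -1.9]
opening: 0.103
[ 5.71 -0.4  -1.79] [0.31 0.67 0.34] [ 0.5288  -0.1391   0.17362] [-0.055 -1.054 -0.008] 18.3
(array([ 0.52878275, -0.13967666,  0.07642503]), [array([-1.4,  0.5]), array([0.4, 0. ])])
time: 18.7
eef_pos: [0.5289, -0.1391, 0.1736]
tcp_rot: [0.006, 1.0, 0.0, 0.018]
contact_force: [3.5, -0.2, -3.1]
opening: 0.106
[ 3.76  0.4  -2.85] [0.37 0.57 0.52] [ 0.52914 -0.13925  0.17416] [ 0.057 -0.63  -0.007] 19.2
```

```bash
python3 -m crank '[[1,-0.03,0,0.05,0,0,0],[1,0,0,0,0,0,0],[1,0,0,0,0,0,0]]'; python3 f.py; python3 look.py 15;  python3 - <<'E'
from h import *
s=read_camera('scene'); 
a=cv2.resize(s['color'][195:270,230:300,::-1],None,fx=8,fy=8,interpolation=cv2.INTER_CUBIC)
cv2.imwrite('pics/sc16.png',a)
E
```

```text
time: 19.5
eef_pos: [0.5295, -0.1395, 0.1742]
tcp_rot: [0.006, 1.0, 0.0, 0.018]
contact_force: [0.0, -0.5, -0.4]
opening: 0.109
[-1.17  0.35 -0.16] [0.87 0.41 0.63] [ 0.52956 -0.13947  0.17421] [0.061 0.25  0.003] 20.0
[ 0.5296 -0.1395  0.1742] [ 0.0059  0.9998 -0.      0.0185] [-2.39 -0.68 -0.33] 0.002459499434965521
```

View pics/sc16.png

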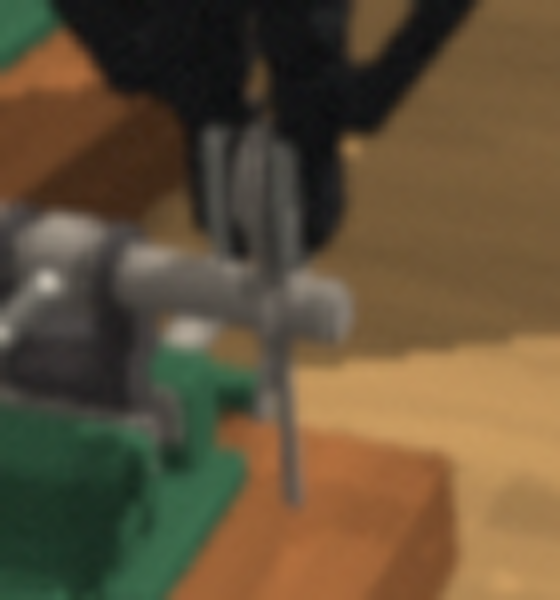

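View pics/w15.png

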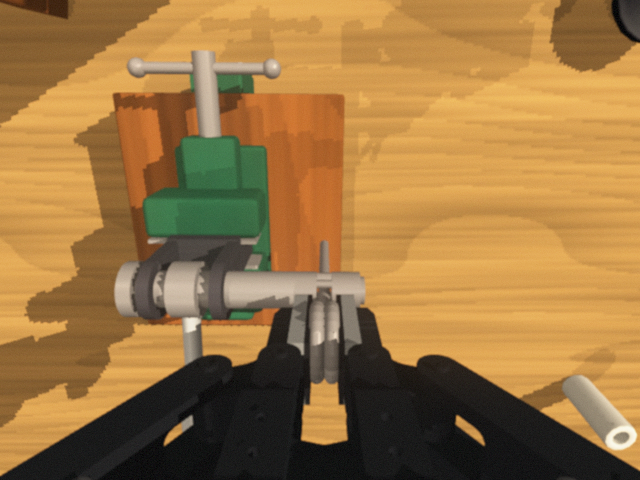

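```bash
python3 -m crank '[[1,0.04,0,0.1,0,0,0],[1,0,0,0,0,0,0],[1,0,0,0,0,0,0]]'; python3 f.py
```

```text
time: 20.45
eef_pos: [0.5296, -0.1396, 0.1731]
tcp_rot: [0.006, 1.0, -0.0, 0.019]
contact_force: [-2.7, 0.1, -0.7]
opening: 0.106
[-1.96 -0.22 -0.93] [0.44 0.4  0.33] [ 0.52957 -0.13952  0.17316] [-0.042  0.408  0.003] 20.95
```

```bash
python3 -m crank '[[1,0.03,0,0,0,0,0],[1,0,0,0,0,0,0],[0.7,0,0,0,0,0,0],[0.5,0,0,0,0,0,0],[0.5,0,0,0,0,0,0]]'; python3 look.py 17; python3 - <<'E'
from h import *
s=read_camera('scene'); 
a=cv2.resize(s['color'][195:270,230:300,::-1],None,fx=8,fy=8,interpolation=cv2.INTER_CUBIC)
cv2.imwrite('pics/sc17b.png',a); print(get_state()['opening'])
E
```

```text
time: 21.45
eef_pos: [0.53, -0.1397, 0.1739]
tcp_rot: [0.006, 1.0, -0.0, 0.02]
contact_force: [0.0, -0.7, -0.3]
opening: 0.253
[ 0.5298 -0.1396  0.1738] [ 6.000e-03  9.998e-01 -3.000e-04  1.990e-02] [0.21 0.54 0.33] 0.002828688460142517
0.2470752367912402
```

View pics/sc17b.png

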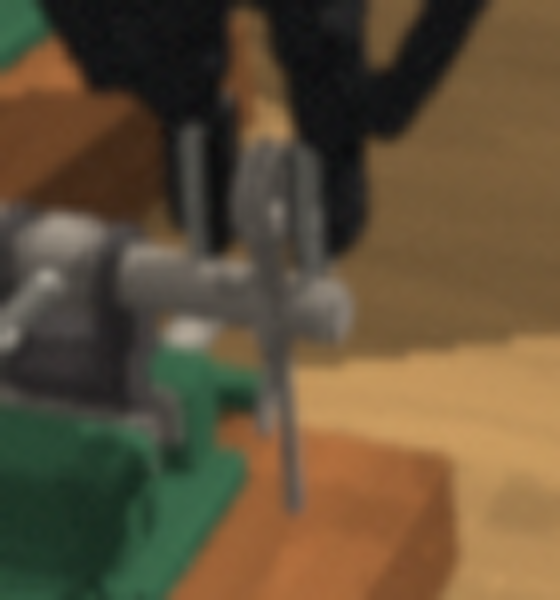

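View pics/w17.png

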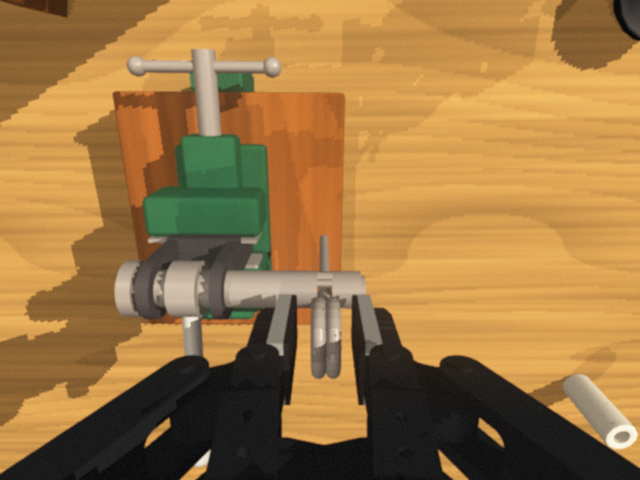

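```bash
python3 -m crank '[[0.4,-0.04,0,-1,0,0,0],[0.4,-0.08,0,-2,0,0,0],[0.4,-0.1,0,-2.5,0,0,0],[0.2,-0.1,0,-3,0,2.2,0],[0,1,3,-3,0,0,0]]'; python3 -m crank '[[0,2,3,-2,0,0,0],[0,2,3,0,0,0,0],[0,0,0,0,0,0,0],[0,0,0,0,0,0,0]]'; python3 - <<'E'
from h import *
s=save('s18','scene'); r=save('w18','wrist'); t=save('t18','top')
a=cv2.resize(s['color'][185:270,225:305,::-1],None,fx=7,fy=7,interpolation=cv2.INTER_CUBIC)
cv2.imwrite('pics/sc18.png',a); print(get_state())
for n in ['leg_tip','bow_mid','clip','pin_mark']:
  for c in ['wrist','scene','top']:
    print(n,c,[(np.round(d['location'],1).tolist(),round(d['p'],2)) for d in place_of(n,c)])
E
```

```text
time: 22.1
eef_pos: [0.5205, -0.1113, 0.2903]
tcp_rot: [0.008, 1.0, -0.001, 0.0]
contact_force: [0.5, 0.6, 0.4]
opening: 0.498
time: 22.5
eef_pos: [0.4804, -0.0486, 0.3092]
tcp_rot: [0.005, 1.0, -0.0, 0.001]
contact_force: [0.4, 0.3, 0.7]
opening: 0.499
{'time': 22.65, 'qpos': array([-3.13172751e-01, -1.90983043e-01,  1.96326255e+00, -2.00981091e-04,
        1.36961460e+00, -1.87103759e+00]), 'dq': array([-0.00527483,  0.00957351, -0.00195479,  0.00213545,  0.00162255,
       -0.00043107]), 'joint_efforts': array([ 2.72055035e-01, -2.29234707e+01, -3.01214719e+01,  6.53003211e-03,
        8.77476821e-03, -1.24764378e-03]), 'eef_pos': array([ 0.48071669, -0.04965968,  0.30819189]), 'tcp_rot': array([ 6.44560396e-03,  9.99979211e-01, -4.83574610e-05, -1.73422786e-04]), 'contact_force': array([-0.73917115,  0.13607992,  0.34435995]), 'wrist_torque': array([ 0.03444957,  0.00437279, -0.02578299]), 'opening': 0.500033960869377}
leg_tip wrist [([226.5, 249.3], 0.89)]
leg_tip scene [([266.7, 260.3], 0.67), ([262.6, 217.0], 0.61)]
leg_tip top []
bow_mid wrist [([210.6, 272.8], 0.58)]
bow_mid scene [([265.6, 232.4], 0.76)]
bow_mid top [([203.0, 200.0], 0.71)]
clip wrist [([567.7, 276.9], 0.68), ([198.0, 299.3], 0.67)]
clip scene [([261.3, 218.8], 0.67)]
clip top []
pin_mark wrist []
pin_mark scene [([251.8, 231.4], 0.91), ([261.5, 232.1], 0.6), ([224.7, 171.4], 0.56)]
pin_mark top [([376.0, 220.6], 0.67), ([450.9, 331.3], 0.64)]
```

View pics/sc18.png

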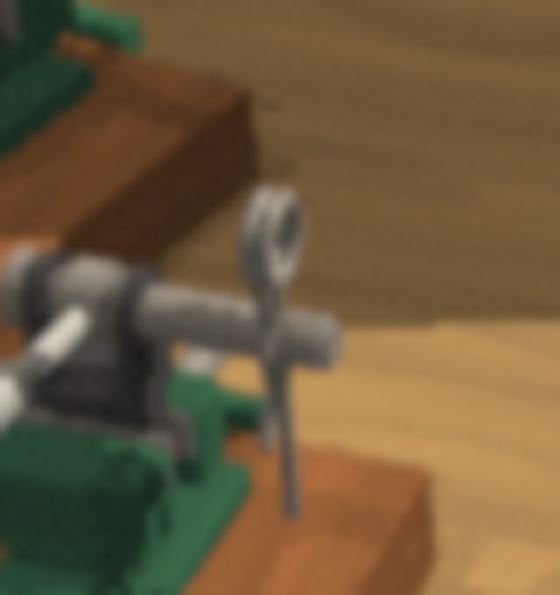

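View pics/w18.png

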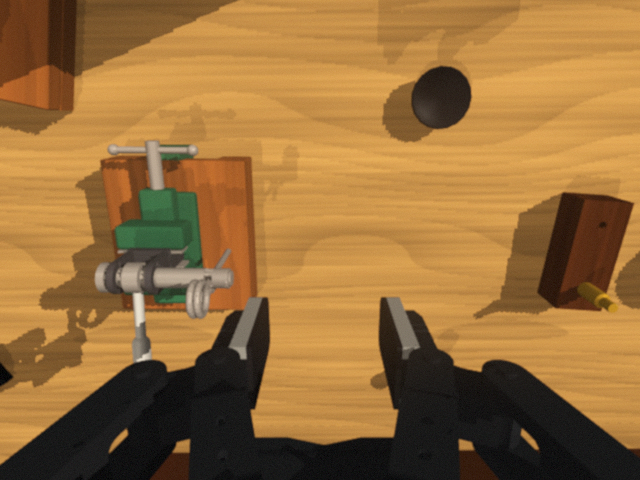

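```bash
python3 - <<'E'
from h import *
r=read_camera('wrist'); s=read_camera('scene')
im=r['color'][235:330,90:270,::-1]
cv2.imwrite('pics/w19c.png',cv2.resize(im,None,fx=4.4,fy=4.4,interpolation=cv2.INTER_CUBIC))
print('coil',tri((r,(199.5,298)),(s,(263.9-.4,217.9-.4))))
print('tip',tri((r,(231,250)),(s,(266.6-.4,258.6-.4))))
print('pin end',tri((r,(232,277)),(s,(225+342/7-.4,185+343/7-.4))))
E
```

```text
coil (array([ 0.52852641, -0.13881068,  0.17486187]), [array([-3. ,  0.9]), array([1. , 0.4])])
tip (array([ 0.52786899, -0.13954227,  0.07378822]), [array([-3. ,  0.8]), array([1.3, 0.4])])
pin end (array([ 0.52716518, -0.12201962,  0.13953239]), [array([-0.8,  0.2]), array([0.3, 0.1])])
```

View pics/w19c.png

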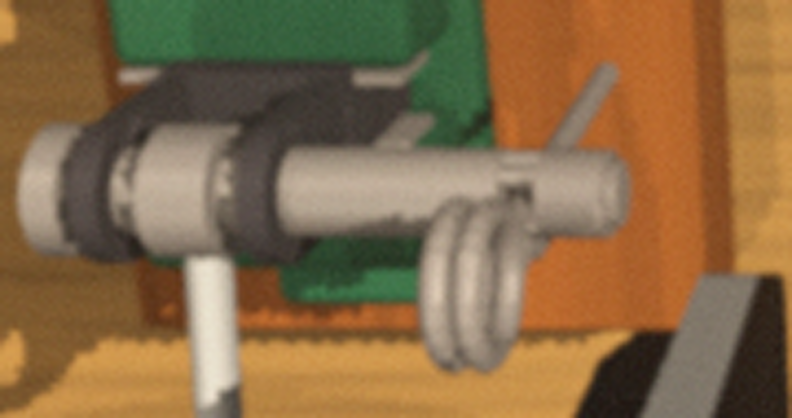

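```bash
python3 -c "
from plant import *
print(get_state()['time']); print(sign_off())"
```

```text
23.35
the job is handed in; nothing more can be done
None
```

The R-clip is home on the pivot pin of the vise farthest to the robot's left. Its leg is through the cross-hole and its bow is round the pin. I let go of it, backed the gripper off and handed the job in at about 23 s.

- **Taking it out:** I gripped the clip by its coil faces and lifted it from the block. I tilted the tool by 2.2° to take out its lean.
- **Fitting:** I found the cross-hole in the wrist and scene pictures, about 28 mm out from the pin mark. The leg went in with no measurable resistance. The bow's load built up, fell away and began to pull the clip in, and I stopped where the vertical force was near zero.

**Last checks:**
- **Seating:** The coil centre measured 0.175 m high (0.176 m when home) and the leg tip 0.074 m (0.076 m when home). That is 1 to 2 mm low, about as exact as the cameras are, so I did not correct it. The clip stood upright, with the bow on the vise's +x side.
- **Pin:** Its free end had not moved by more than 1 mm.
- **Other things:** The plug was still in its block, and I went near neither the cup nor the tube.
- **Disagreements:** The wrist and scene views disagreed by 1 to 3 pixels sideways. While pressing on I also felt up to about 8 N sideways from the bow; I eased the hand over until it fell to about 2 N before letting go.
- **Not checked:** I had no direct reading of how far the bow is sprung.

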